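Set up the pocket-hole jig and hold its spring stop at the mark

TASK

Set up the pocket-hole jig: take the spacer plate with the yellow handle from the wooden stand, lower it fully home, steel edge first, into the jig's slot and let go of it. Then pull the spring-loaded stop by its red handle until its pointer lines up with the green mark, and finish there with the gripper still holding the stop at the mark, as it springs back when let go. Leave the blue-handled plate, glue bottle, wood offcut and screwdriver where they are.

Things in the scene. Friction and masses are not known exactly. Their poses are not given: they have to be found in the camera images.
- jig: Grey jig base 170 (x) x 340 (y) x 12 mm, fixed, yaw within 0.3 rad; origin at the centre of its underside. On it (local mm): aluminium slotted block 50 x 100, top 42 high; black drill-guide block, x 37 to 83, y -135 to -45, top 70; toggle clamp x 47 to 82, y -31 to 27, top 55; white scale, x 26 to 48; rails of the stop, 22 high.
- jig_slot (a point): Centre of the mouth of the jig's slot, 42 mm above the bench, at local (-45, -90) mm of the jig, axes as the jig's. The slot is open at the top, 66 mm long along the jig's y axis, 8 mm wide along the jig's x axis and 30 mm deep, with a 2 mm chamfer round the mouth; its floor is 12 mm above the bench.
- yellow_plate: Spacer plate to be moved, 140 g: upright steel blade 60 (x) x 5 (y) mm, 50 mm tall, with a yellow plastic handle on top, 46 (x) x 14 (y) mm, from 46 to 74 mm above the blade's lower edge. Origin at the centre of the blade's lower edge, z up, x along the blade. Symmetric under a half turn. Starts upright in either of the stand's two slots.
- blue_plate: The same kind of plate with a blue handle, in the other slot of the stand. To be left there.
- stand: Fixed light-wood block 200 (x) x 60 (y) x 34 mm, origin at the centre of its underside. Two slots in its top, one behind the other along its x axis at local x -45 and +45 mm, each 66 mm long along x, 8 mm wide, 26 mm deep (floor 8 mm above the bench).
- stop: Board stop of the jig: an aluminium carriage 38 (x) x 44 (y) mm that slides along the jig's +y axis, origin 12 mm above the bench at local (-10, 30) mm of the jig when home; axes as the jig's. It can be pulled 100 mm out in the +y direction of the jig; a spring draws it back home with about 3 N at home, 8 N at 40 mm and 12 N at 80 mm.
- stop_handle (a point): On the axis of the stop's red upright handle, 64 mm above the bench. The handle is a post 24 (x) x 16 (y) mm in the jig's axes, from 30 to 86 mm above the bench, so this point is 22 mm below its top; it moves with the stop.
- stop_pointer (a point): Tip of the flat red pointer that reaches from the stop in the jig's +x direction over the white scale; 47 mm in +x and level in y with the centre of the handle, 23 mm above the bench.
- mark: Fixed green marker tab 26 (x) x 6 (y) x 18 mm standing on the jig at the +x edge of the scale, origin at the centre of its underside, 12 mm above the bench, axes as the jig's, at jig local x 63 mm. Its y along the jig is where the pointer's y must come, 40 to 80 mm out from the pointer's home.
- glue: Glue bottle, white with orange cap, 60 mm diameter, 170 mm tall, standing; origin at the centre of its underside. To be left alone.
- offcut: Wood offcut 110 (x) x 60 (y) x 19 mm lying flat; origin at the centre of its underside. To be left alone.
- screwdriver: Screwdriver with red handle lying flat on the bench beyond the stand on the robot's right. To be left alone.

How it is judged:
On the way, in this order (a step that is already met when the one before it is completed fails the run):
1. the yellow-handled plate sits on the bottom of the jig's slot, let go (horizontal distance between yellow_plate and jig_slot below 0.008 m and z of yellow_plate in the frame of jig_slot below -0.0265 m and angle between the x axis of yellow_plate and the y axis of jig, either way round below 0.15 rad and angle between yellow_plate's own z axis and vertical below 0.15 rad and contact force between the fingers and yellow_plate below 0.1 N), for 0.3 s.
2. the stop's pointer is held at the green mark by the gripper (y of stop_pointer in the frame of mark between -0.005 and 0.005 m and contact force between the fingers and stop above 2 N), for 0.5 s.
At the end, for the whole second after the job is handed in: The fingers hold the stop (over 2 N), still, pointer within 5 mm of the green mark along the slide; the yellow-handled plate stands untouched in the jig's slot, within 3.5 mm of its floor, 8 mm of its centre, 0.15 rad of upright and in line. Blue plate within 20 mm, other things 30 mm of start (all of step 1 and all of step 2 and contact force between each of the arm, stop and yellow_plate below 0.1 N and linear speed of stop below 0.01 m/s); the arm keeps its last pose, push and grip.
It fails at once if the blue-handled plate is moved more than 20 mm (distance of blue_plate from where it was at the start of the episode above 0.02 m).
It fails at once if the glue bottle, offcut or screwdriver is moved more than 30 mm (distance of any of glue, offcut, screwdriver from where it was at the start of the episode above 0.03 m).
It also fails if it takes over 58 s, if anything falls off the work surface, if the arm or the gripper's body presses on something with over 40 N, if the wrist force passes 120 N, or if a joint passes its speed limit or range.

ROBOT

A 7-joint arm with a two-finger parallel gripper is mounted at the origin on the work surface. World frame = base frame: x ahead of the robot, y to its left, z up, the work surface at z = 0. Lengths are in m, angles in rad, forces in N, time in s.
With the tool pointing down it reaches from about 0.425 to 0.925 m from the base axis. Payload 6.8 kg.
Tool frame: the origin (TCP) lies at the very end of the fingers, on their centre line; the grasp point (between the pads) lies 19 mm behind it; z points along the fingers, y is the line along which they close (so a half turn about z gives the same grasp; the last joint's range is limited). The gripper opens to 85 mm and grips with 20 to 120 N. Pads are 22 mm wide; open, the fingers measure 114 mm over their backs; the gripper's body (76 mm by 85 mm) begins 54 mm behind the grasp point. The pads swing forward as they close: fully open they stand 13 mm farther back than shut.
Start: joints at [1.092, 0.477, 0.022, 1.555, -0.011, 1.109, -0.083], TCP at [0.245, -0.629, 0.231] pointing down, gripper open.
Joint ranges: [-2.96, 2.96], [-0.34, 2.1], [-1.41, 1.46], [0.24, 2.44], [-1.37, 4.51], [0.17, 1.92], [-2.96, 2.96]. Speed limits (rad/s): [2.39, 2.39, 3.14, 3.14, 3.14, 3.14, 3.14].

INTERFACE

Orientations are given as a unit quaternion [w, x, y, z].
In Python, from station import telemetry, viewer, job, search_frame, cut_out gives the robot as it stands. The module is installed in compiled form; this text tells all that it offers.
- The arm moves only by the shell command python3 -m crank 'ROWS' [FORCE]. ROWS is JSON, a list of rows, each an object with "delta_rot": the turn, a rotation vector about the tool's x, y, z in degrees, a list of three; "xyz": the shift along the tool's x, y, z in m, a list of three; "fingers": the gripper command: -1 is fully open, 1 is shut, values between are in proportion. In form: [{"delta_rot": [ax, ay, az], "xyz": [dx, dy, dz], "fingers": fingers}, ...]. A call has 1 to 10 rows; each row is the pose to reach, as a shift and turn from the pose commanded when the call began, along the tool's axes at that moment; what a row does not reach only later rows make up. A row lasts 1/10 s, in which the tool goes at most 50 mm and 8.59 degrees, less where a joint would pass 70% of its speed; a pose out of reach is approached as far as the arm can. A call with a gripper value outside its range is refused whole. The fingers move at their own pace and stop on an object; FORCE is the grip in N (left out, the last holds). Time passes only in rows, so rows that repeat a pose let the fingers close. It gives the time, the measured TCP pose, the force, the opening and the grip force at its end, in the units of the state.
- telemetry.get_obs(): the state, without advancing time (a new reading comes with each control period).
- viewer.read_camera(name): name is "scene" or "top"; returns a dict with "img" (420x560x3 uint8, red, green, blue), "fx", "fy", "cx", "cy" (pixels), "k1" (the pictures are not rectified: a ray, as slopes to the right and down, at radius r is drawn at 1 + k1 r^2 times it, then the intrinsics apply), "origin" and "rotation" of the camera in the world. Camera axes: x right, y up, looking along -z (the intrinsics and any distortion apply to the point x, -y, -z); pixel columns grow to the right and rows downward; lengths in m; the calibration is good to about 2 mm. A picture is of the moment at which its call begins. There is no depth.
- job.hand_in(): hands the job in; it is judged then, once.
Trained networks look in the newest picture that a camera, given by its name, has taken for a name from the list of things; names that differ only in an ending like _2 or _b are one class to them, and where a whole thing is asked for, a point or a joint stands for the part that bears it (a point fixed in the world has none). Each returns a list of dicts, best first, with "score" (0 to 1); they miss things now and then, are a little off and sometimes report something else, mostly with a low value. They report only what shows in the picture. A call takes as long as a camera call.
- search_frame(camera, thing): "pixel" ([column, row] in pixels, amid what is visible of it).
- cut_out(camera, thing): "pixels" (420x560 bool, what is visible of it) and "pixel" ([column, row] in pixels, amid what is visible of it).
The state is a dict: "t": time; "q": joint angles; "joint_vel": joint speeds; "joint_torque": joint torques, N m; "eef_pos": TCP position; "tool_rot": TCP orientation; "contact_force": force on the tool from outside, world axes, zero at the start; "torque": the same for the moment, N m; "gripper_width": opening from 0.0 (shut) to 1.0 (fully open); "grasp_force": force on a finger pad.
Only numpy, scipy, OpenCV 4.12 (cv2) and the standard library are available. Lean on these libraries where they do the work, as an engineer would, in place of code of your own. Each camera call takes 0.05 s, during which the arm holds its last target. There are 200 camera calls.

## Working session

There is one attempt and no reset: what is moved stays moved. The work goes in short steps, Python scripts to look and compute and a shell command to move; the robot and the scene stay as the last step left them, time stands still between calls to the robot, and variables do not carry over. Pictures are saved under pics/ and viewed, at most 13 in all, crops included, and the job is handed in when it is done.

```bash
mkdir -p pics
cat > h.py <<'E'
import numpy as np, cv2
from station import telemetry, viewer, job, search_frame, cut_out
from scipy.spatial.transform import Rotation as R
def ray(c,px):
    K=np.array([[c['fx'],0,c['cx']],[0,c['fy'],c['cy']],[0,0,1.]])
    u=cv2.undistortPoints(np.array([[px]],float),K,np.array([c['k1'],0,0,0.]))[0,0]
    return np.array(c['origin']),np.array(c['rotation'])@np.array([u[0],-u[1],-1])
def atz(c,px,z):
    o,d=ray(c,px); return o+d*(z-o[2])/d[2]
def proj(c,P):
    p=np.array(c['rotation']).T@(np.array(P)-c['origin']); s=np.array([p[0],-p[1]])/-p[2]
    s=s*(1+c['k1']*(s@s)); return np.array([c['fx']*s[0]+c['cx'],c['fy']*s[1]+c['cy']])
E
python3 - <<'E'
from h import *
np.set_printoptions(precision=4,suppress=True)
o=telemetry.get_obs(); print(o)
for n in ('top','scene'):
    c=viewer.read_camera(n); cv2.imwrite(f'pics/{n}0.png',c['img'][:,:,::-1])
    print(n,{k:v for k,v in c.items() if k!='img'})
    for t in ('jig','yellow_plate','blue_plate','stand','stop','stop_handle','stop_pointer','mark','jig_slot'):
        try: print(t,[(round(r['score'],2),np.round(r['pixel'],1)) for r in search_frame(n,t)][:3])
        except Exception as e: print(t,e)
E
```

```text
{'t': 0.0, 'q': array([ 1.0919,  0.4778,  0.0223,  1.5565, -0.0115,  1.1093, -0.0831]), 'joint_vel': array([ 0.    , -0.0016, -0.0008,  0.0001,  0.0001, -0.    ,  0.0019]), 'joint_torque': array([  0.0001, -59.6441,   1.6082, -28.1189,   0.0125,   0.0094,
        -0.    ]), 'eef_pos': array([ 0.2444, -0.6286,  0.2303]), 'tool_rot': array([-0.0009,  0.9829,  0.1844, -0.0002]), 'contact_force': array([ 0.9177,  0.4627, -0.0463]), 'torque': array([0.0232, 0.0376, 0.0474]), 'grasp_force': 0.0, 'gripper_width': 0.9999671811140889}
top {'fx': 440.7298892915786, 'fy': 440.7298892915786, 'cx': 288.72308571032073, 'cy': 195.95716620502554, 'k1': -0.10748212330693707, 'origin': array([ 0.3733, -0.0065,  1.3263]), 'rotation': array([ 0.7121,  0.0603, -0.0566, -0.6972])}
jig [(0.94, array([267.9, 203.8])), (0.53, array([254.4, 203.2])), (0.25, array([379. , 244.7]))]
yellow_plate []
blue_plate [(0.65, array([370.6, 214.1]))]
stand [(0.81, array([374.2, 231. ]))]
stop [(0.5, array([252.9, 203. ])), (0.3, array([268.8, 201.5]))]
stop_handle [(0.51, array([255.2, 203.2]))]
stop_pointer [(0.61, array([253.4, 201.9]))]
mark []
jig_slot [(0.94, array([260.9, 202.8]))]
scene {'fx': 525.1641541299323, 'fy': 525.1641541299323, 'cx': 279.3488416577808, 'cy': 214.46964358062908, 'k1': -0.13849328809285152, 'origin': array([ 1.1666, -0.6612,  0.9756]), 'rotation': array([0.8692, 0.3466, 0.1325, 0.3268])}
jig [(0.94, array([288. , 206.2]))]
yellow_plate [(0.8, array([159.7, 245.1]))]
blue_plate [(0.8, array([189. , 254.6]))]
stand [(0.68, array([179.8, 266.1])), (0.59, array([301.4, 191.6]))]
stop [(0.57, array([295.7, 196.4]))]
stop_handle [(0.55, array([304.2, 191.5]))]
stop_pointer [(0.78, array([298.9, 186.1]))]
mark [(0.55, array([337.6, 193.6]))]
jig_slot [(0.64, array([284.6, 208.2]))]
```

```bash
sed -i "s/np.array(c\['rotation'\])/R.from_quat(np.roll(c['rotation'],-1)).as_matrix()/" h.py; cat h.py | grep quat
python3 - <<'E'
import cv2
a=cv2.imread('pics/top0.png')[110:320,190:450]; cv2.imwrite('pics/topc.png',cv2.resize(a,None,fx=2.85,fy=2.85,interpolation=cv2.INTER_CUBIC))
a=cv2.imread('pics/scene0.png')[110:310,110:377]; cv2.imwrite('pics/scenec.png',cv2.resize(a,None,fx=3,fy=3,interpolation=cv2.INTER_CUBIC))
E
```

```text
return np.array(c['origin']),R.from_quat(np.roll(c['rotation'],-1)).as_matrix()@np.array([u[0],-u[1],-1])
    p=R.from_quat(np.roll(c['rotation'],-1)).as_matrix().T@(np.array(P)-c['origin']); s=np.array([p[0],-p[1]])/-p[2]
```

View pics/topc.png

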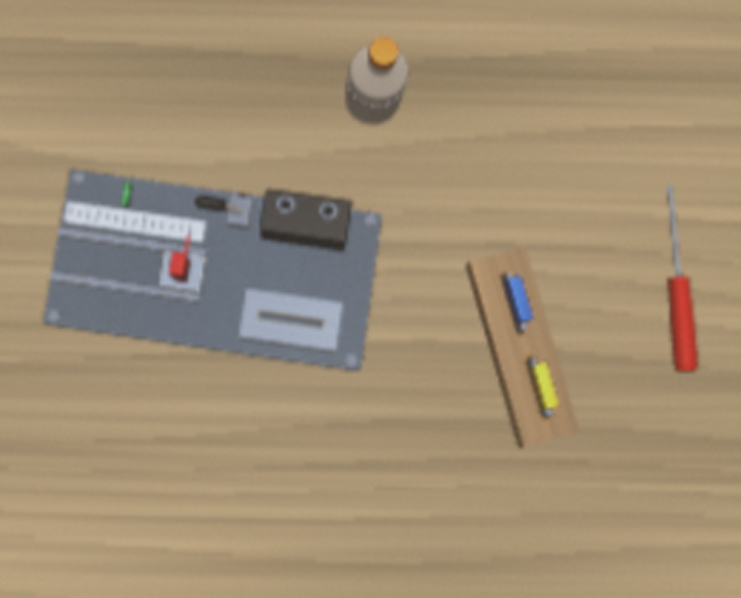

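View pics/scenec.png

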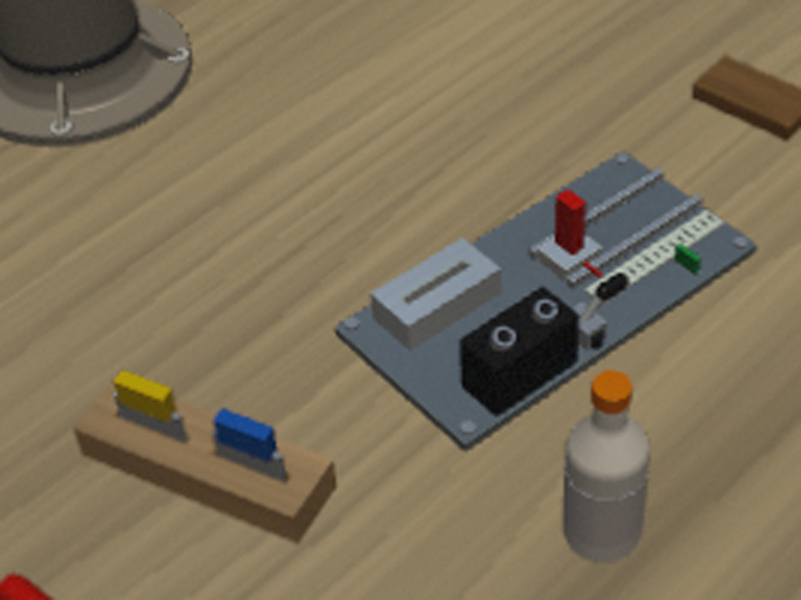

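```bash
cat > fit.py <<'E'
from h import *
from scipy.optimize import least_squares
def box(x0,x1,y0,y1,z0,z1): return np.array([[x,y,z] for x in(x0,x1) for y in(y0,y1) for z in(z0,z1)])
def place(b,p): 
    c,s=np.cos(p[2]),np.sin(p[2]); return b@np.array([[c,s,0],[-s,c,0],[0,0,1]])+[p[0],p[1],0]
def mom(c,boxes,p):
    S=8; im=np.zeros((420*S//1,560*S),np.uint8)
    for b in boxes:
        q=np.array([proj(c,P) for P in place(b,p)]); h=cv2.convexHull(((q+.5)*S).astype(np.float32))
        cv2.fillConvexPoly(im,np.round(h*16).astype(np.int32),1,shift=4)
    return stats(im,S)
def stats(m,S=1):
    M=cv2.moments(m.astype(np.uint8),True); a=M['m00']
    x,y=M['m10']/a,M['m01']/a
    if S>1: x,y=(x+.5)/S-.5,(y+.5)/S-.5
    th=.5*np.arctan2(2*M['mu11'],M['mu20']-M['mu02']); return np.array([x,y,th,a/S/S])
def colmask(img,lo,hi,roi):
    h=cv2.cvtColor(img,cv2.COLOR_RGB2HSV); m=cv2.inRange(h,lo,hi)
    k=np.zeros_like(m); x0,y0,x1,y1=roi; k[y0:y1,x0:x1]=1; m=m*k
    n,l,s,_=cv2.connectedComponentsWithStats(m); i=1+np.argmax(s[1:,4]); return l==i
E
cat > m1.py <<'E'
from fit import *
np.set_printoptions(precision=4,suppress=True)
C={n:viewer.read_camera(n) for n in('top','scene')}
roi={'top':(190,110,450,320),'scene':(110,110,377,310)}
def jm(n):
    r=cut_out(n,'jig')[0]; return r['pixels']
Y={n:colmask(c['img'],(20,150,60),(35,255,255),roi[n]) for n,c in C.items()}
B={n:colmask(c['img'],(100,150,50),(130,255,255),roi[n]) for n,c in C.items()}
G={n:colmask(c['img'],(45,120,40),(85,255,255),roi[n]) for n,c in C.items()}
J={n:jm(n) for n in C}
hb=[box(-.023,.023,-.007,.007,.054,.082)]
def go(boxes,mk,p0,names=('top','scene'),angw=5):
    def f(p):
        r=[]
        for n in names:
            a,b=mom(C[n],boxes,p),stats(mk[n]); d=(a-b)[:3]; d[2]=(d[2]+np.pi/2)%np.pi-np.pi/2; d[2]*=angw; r+=list(d)
        return np.array(r)
    s=least_squares(f,p0,diff_step=1e-2,x_scale=[.01,.01,.1]); 
    print(names,'p',s.x,'res',s.fun,[ (mom(C[n],boxes,s.x)[3],stats(mk[n])[3]) for n in names]); return s.x
for nm,mk,px in(('Y',Y,(381,244)),('B',B,(372,215))):
    g=atz(C['top'],px,.08); p0=[g[0],g[1],.3]
    for ns in(('top',),('scene',),('top','scene')): print(nm); go(hb,mk,p0,ns)
# jig
bx=[box(-.085,.085,-.17,.17,0,.012),box(-.07,-.02,-.14,-.04,.012,.042),box(.037,.083,-.135,-.045,.012,.07),box(.047,.082,-.031,.027,.012,.055),box(-.022,.002,.022,.038,.03,.086)]
g=atz(C['top'],(268,204),.02)
for ns in(('top',),('scene',),('top','scene')): print('jig');j=go(bx,J,[g[0],g[1],-.13],ns,20)
for n in C: 
    print(n,'green',stats(G[n])[:2],'slot proj',proj(C[n],place(np.array([[-.045,-.09,.042]]),j)[0]),'handle top proj',proj(C[n],place(np.array([[-.01,.03,.086]]),j)[0]))
    m=atz(C[n],stats(G[n])[:2],.023); d=m[:2]-j[:2]; c,s=np.cos(j[2]),np.sin(j[2]); print('mark local',c*d[0]+s*d[1],-s*d[0]+c*d[1])
# corners check in top
for q in[(.085,.17),(.085,-.17),(-.085,-.17),(-.085,.17)]: print((proj(C['top'],place(np.array([[*q,.012]]),j)[0])-[190,110])*2.85,(proj(C['scene'],place(np.array([[*q,.012]]),j)[0])-[110,110])*3)
E
python3 m1.py
```

```text
Traceback (most recent call last):
  File "m1.py", line 8, in <module>
    B={n:colmask(c['img'],(100,150,50),(130,255,255),roi[n]) for n,c in C.items()}
         ~~~~~~~^^^^^^^^^^^^^^^^^^^^^^^^^^^^^^^^^^^^^^^^^^^^
  File "fit.py", line 20, in colmask
    n,l,s,_=cv2.connectedComponentsWithStats(m); i=1+np.argmax(s[1:,4]); return l==i
                                                     ~~~~~~~~~^^^^^^^^^
ValueError: attempt to get argmax of an empty sequence
```

Run:
```python
import cv2
for f,pts in(('top',[(381,245),(371,215),(234,178),(253,203),(292,222)]),('scene',[(159,242),(192,255),(340,196),(300,186),(255,203)])):
    im=cv2.imread(f'pics/{f}0.png'); h=cv2.cvtColor(im,cv2.COLOR_BGR2HSV)
    for x,y in pts: print(f,x,y,im[y,x][::-1],h[y,x])
```

```text
top 381 245 [206 212  82] [ 31 156 212]
top 371 215 [ 92 128 204] [110 140 204]
top 234 178 [ 89 164 100] [ 64 117 164]
top 253 203 [199  71  66] [  1 170 199]
top 292 222 [108 113 122] [109  29 122]
scene 159 242 [92 75 10] [ 24 227  92]
scene 192 255 [13 39 70] [106 208  70]
scene 340 196 [15 56 26] [ 68 187  56]
scene 300 186 [75 13 16] [179 211  75]
scene 255 203 [85 84 82] [20  9 85]
```

```bash
sed -i "s/(20,150,60),(35,255,255)/(22,125,45),(36,255,255)/; s/(100,150,50),(130,255,255)/(98,85,30),(130,255,255)/; s/(45,120,40),(85/(45,70,25),(85/" m1.py; python3 m1.py
```

```text
Y
('top',) p [ 0.4473 -0.263   0.2815] res [0.0009 0.0001 0.0007] [(np.float64(115.375), np.float64(97.0))]
Y
('scene',) p [ 0.4397 -0.262   0.2605] res [ 0.0014  0.0007 -0.0023] [(np.float64(246.5), np.float64(222.0))]
Y
('top', 'scene') p [ 0.4436 -0.2629  0.2635] res [-0.0344  1.2793  0.0911  0.8233  1.0705 -0.0063] [(np.float64(115.3125), np.float64(97.0)), (np.float64(247.90625), np.float64(222.0))]
B
('top',) p [ 0.5341 -0.2379  0.296 ] res [ 0.001  -0.0002  0.0025] [(np.float64(114.71875), np.float64(78.0))]
B
('scene',) p [ 0.5276 -0.2375  0.2732] res [-0.0043 -0.0027 -0.0047] [(np.float64(263.140625), np.float64(224.0))]
B
('top', 'scene') p [ 0.5306 -0.238   0.3098] res [ 0.0616  1.2018 -0.0848  0.7366  0.8114 -0.1857] [(np.float64(114.578125), np.float64(78.0)), (np.float64(267.0625), np.float64(224.0))]
jig
('top',) p [ 0.5677  0.0746 -0.1339] res [-0.0011  0.0017 -0.0003] [(np.float64(6448.40625), np.float64(6137.0))]
jig
('scene',) p [ 0.5607  0.0763 -0.1078] res [-0.0018  0.0044 -0.0018] [(np.float64(6744.109375), np.float64(6516.0))]
jig
('top', 'scene') p [ 0.5642  0.0748 -0.1227] res [-0.1345  1.1485 -0.2144  0.6566  0.8764  0.217 ] [(np.float64(6452.984375), np.float64(6137.0)), (np.float64(6774.9375), np.float64(6516.0))]
top green [233.9524 177.381 ] slot proj [292.1141 222.7638] handle top proj [252.2278 203.0057]
mark local 0.0681016530040732 0.10401092740892795
scene green [338.8621 195.8448] slot proj [255.2167 203.9739] handle top proj [300.1825 176.368 ]
mark local 0.06209172392991924 0.10211514370134116
[ 68.8958 170.4251] [757.4573 244.1298]
[382.5875 214.7263] [465.1044 445.3271]
[361.2605 372.9981] [333.2914 327.1448]
[ 41.4939 326.2567] [622.4927 150.3766]
```

```bash
cat >> h.py <<'E'
def rel(x,y,z,yaw):
    "shift in tool axes and rotvec (deg) from the present pose to tool-down pose with tool x at yaw"
    o=telemetry.get_obs(); A=R.from_quat(np.roll(o['tool_rot'],-1)); T=R.from_euler('z',yaw)*R.from_euler('x',np.pi)
    T2=T*R.from_euler('z',np.pi); d=min(((A.inv()*t).as_rotvec(degrees=True) for t in(T,T2)),key=np.linalg.norm)
    print('xyz',np.round(A.inv().apply(np.array([x,y,z])-o['eef_pos']),4),'rot',np.round(d,2),'eef',np.round(o['eef_pos'],4),'t',round(o['t'],2),'f',np.round(o['contact_force'],1),'grip',round(o['grasp_force'],1),'w',round(o['gripper_width'],3))
E
python3 -c "
from h import *
rel(.4435,-.2627,.16,.272)"
```

```text
xyz [ 0.3182 -0.2695  0.0713] rot [0.   0.   5.66] eef [ 0.2446 -0.6292  0.2313] t 1.3 f [-0.4 -0.6  0.2] grip 0.0 w 1.004
```

```bash
python3 -m crank '[{"delta_rot":[0,0,5.7],"xyz":[0.318,-0.2695,0.071],"fingers":-1},{"delta_rot":[0,0,5.7],"xyz":[0.318,-0.2695,0.071],"fingers":-1},{"delta_rot":[0,0,5.7],"xyz":[0.318,-0.2695,0.071],"fingers":-1},{"delta_rot":[0,0,5.7],"xyz":[0.318,-0.2695,0.071],"fingers":-1},{"delta_rot":[0,0,5.7],"xyz":[0.318,-0.2695,0.071],"fingers":-1},{"delta_rot":[0,0,5.7],"xyz":[0.318,-0.2695,0.071],"fingers":-1},{"delta_rot":[0,0,5.7],"xyz":[0.318,-0.2695,0.071],"fingers":-1},{"delta_rot":[0,0,5.7],"xyz":[0.318,-0.2695,0.071],"fingers":-1},{"delta_rot":[0,0,5.7],"xyz":[0.318,-0.2695,0.071],"fingers":-1},{"delta_rot":[0,0,5.7],"xyz":[0.318,-0.2695,0.071],"fingers":-1}]'
python3 -m crank '[{"delta_rot":[0,0,0],"xyz":[0,0,0],"fingers":-1},{"delta_rot":[0,0,0],"xyz":[0,0,0],"fingers":-1},{"delta_rot":[0,0,0],"xyz":[0,0,0],"fingers":-1}]'
python3 -c "
from h import *
rel(.4435,-.2627,.049,.272)
c=viewer.read_camera('scene'); a=c['img'][110:310,110:377,::-1]; cv2.imwrite('pics/s1.png',cv2.resize(a,None,fx=3,fy=3,interpolation=cv2.INTER_CUBIC))"
```

```text
t: 2.3
eef_pos: [0.4454, -0.2584, 0.16]
tool_rot: [-0.001, 0.99, 0.139, 0.0]
contact_force: [-0.7, -0.5, -0.1]
gripper_width: 0.999
grasp_force: 0.0
t: 2.6
eef_pos: [0.4427, -0.2643, 0.1605]
tool_rot: [0.0, 0.991, 0.134, 0.0]
contact_force: [-0.2, 0.6, -0.4]
gripper_width: 0.996
grasp_force: 0.0
xyz [ 0.0012 -0.0014  0.1115] rot [ 0.04  0.   -0.2 ] eef [ 0.4427 -0.2643  0.1605] t 2.6 f [-0.2  0.6 -0.4] grip 0.0 w 0.996
```

View pics/s1.png

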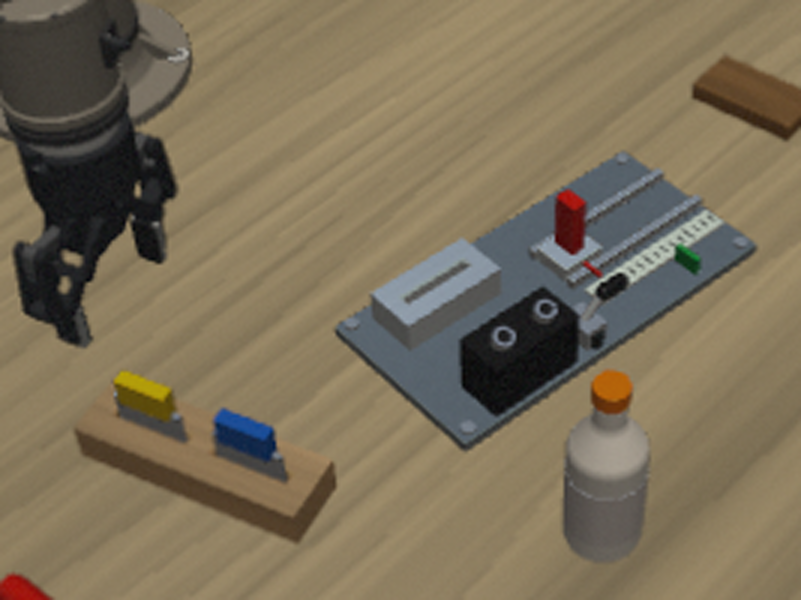

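```bash
python3 -c "
from h import *
c=viewer.read_camera('scene')
yd=np.array([np.sin(.27),-np.cos(.27),0])
for z in(.160,.173):
  for s in(-1,1):
    P=np.array([.4427,-.2643,z])+s*yd*.0425; print(z,s,(proj(c,P)-110)*3,(proj(c,P+s*yd*.0145)-110)*3)
c=viewer.read_camera('top'); a=c['img'][110:320,250:510,::-1]; cv2.imwrite('pics/t1.png',cv2.resize(a,None,fx=2.85,fy=2.85,interpolation=cv2.INTER_CUBIC))
P=np.array([.4427,-.2643,.173])
for s in(-1,1): print((proj(c,P+s*yd*.0425)-[250,110])*2.85,(proj(c,P+s*yd*.057)-[250,110])*2.85)
"
```

```text
0.16 -1 [154.88265314 276.43361517] [165.98616432 263.94458944]
0.16 1 [ 86.64310639 353.50217075] [ 74.44784813 367.33342806]
0.173 -1 [151.96964878 263.88233195] [163.18831734 251.38725204]
0.173 1 [ 82.98859817 341.0375616 ] [ 70.65482239 354.89324633]
[352.55257502 394.69964745] [337.42865644 398.68092714]
[440.44735485 371.41405566] [455.29798876 367.45438783]
```

View pics/t1.png

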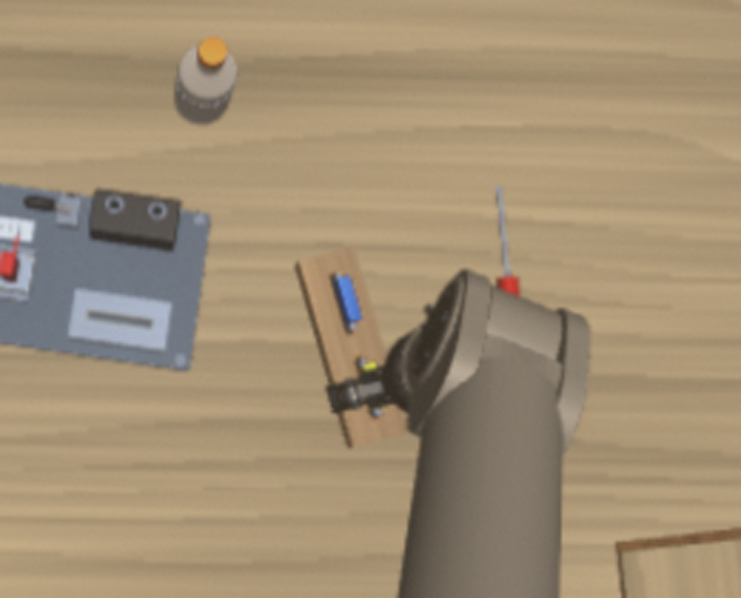

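```bash
python3 -m crank '[{"delta_rot":[0,0,0],"xyz":[0.001,-0.001,0.03],"fingers":-0.3},{"delta_rot":[0,0,0],"xyz":[0.001,-0.001,0.06],"fingers":-0.3},{"delta_rot":[0,0,0],"xyz":[0.001,-0.001,0.09],"fingers":-0.3},{"delta_rot":[0,0,0],"xyz":[0.001,-0.001,0.111],"fingers":-0.3},{"delta_rot":[0,0,0],"xyz":[0.001,-0.001,0.111],"fingers":-0.3},{"delta_rot":[0,0,0],"xyz":[0.001,-0.001,0.111],"fingers":-0.3},{"delta_rot":[0,0,0],"xyz":[0.001,-0.001,0.111],"fingers":1},{"delta_rot":[0,0,0],"xyz":[0.001,-0.001,0.111],"fingers":1},{"delta_rot":[0,0,0],"xyz":[0.001,-0.001,0.111],"fingers":1},{"delta_rot":[0,0,0],"xyz":[0.001,-0.001,0.111],"fingers":1}]' 40
python3 -m crank '[{"delta_rot":[0,0,0],"xyz":[0,0,0],"fingers":1},{"delta_rot":[0,0,0],"xyz":[0,0,0],"fingers":1},{"delta_rot":[0,0,0],"xyz":[0,0,0],"fingers":1},{"delta_rot":[0,0,0],"xyz":[0,0,0],"fingers":1}]'
```

```text
t: 3.75
eef_pos: [0.4448, -0.2621, 0.0504]
tool_rot: [0.001, 0.991, 0.135, 0.001]
contact_force: [-1.2, 0.7, 6.9]
gripper_width: 0.158
grasp_force: 39.8
t: 4.15
eef_pos: [0.4448, -0.2621, 0.0504]
tool_rot: [0.001, 0.991, 0.135, 0.001]
contact_force: [-0.1, -0.2, 6.5]
gripper_width: 0.16
grasp_force: 39.8
```

```bash
python3 -m crank '[{"delta_rot":[0,0,0],"xyz":[0,0,-0.01],"fingers":1},{"delta_rot":[0,0,0],"xyz":[0,0,-0.02],"fingers":1},{"delta_rot":[0,0,0],"xyz":[0,0,-0.035],"fingers":1},{"delta_rot":[0,0,0],"xyz":[0,0,-0.06],"fingers":1},{"delta_rot":[0,0,0],"xyz":[0,0,-0.09],"fingers":1},{"delta_rot":[0,0,0],"xyz":[0,0,-0.1],"fingers":1},{"delta_rot":[0,0,0],"xyz":[0,0,-0.1],"fingers":1},{"delta_rot":[0,0,0],"xyz":[0,0,-0.1],"fingers":1}]'
python3 -c "
from h import *
a,w=.5642,.0748;t=-.1227
c,s=np.cos(t),np.sin(t); x,y=-.045,-.09
X,Y=a+c*x-s*y,w+s*x+c*y; print(X,Y); rel(X,Y,.15,t-np.pi/2); rel(X,Y,.15,t+np.pi/2)"
```

```text
t: 4.95
eef_pos: [0.4434, -0.2612, 0.1487]
tool_rot: [-0.0, 0.991, 0.135, -0.0]
contact_force: [-0.6, -0.0, -1.3]
gripper_width: 0.156
grasp_force: 39.3
0.5085230076575992 -0.009015705710232136
xyz [ 0.1303 -0.2255 -0.0013] rot [-6.000e-02  2.000e-02 -6.742e+01] eef [ 0.4434 -0.2612  0.1487] t 4.95 f [-0.6 -0.  -1.3] grip 39.3 w 0.156
xyz [ 0.1303 -0.2255 -0.0013] rot [-6.000e-02  2.000e-02 -6.742e+01] eef [ 0.4434 -0.2612  0.1487] t 4.95 f [-0.6 -0.  -1.3] grip 39.3 w 0.156
```

```bash
python3 -m crank '[{"delta_rot":[0,0,-7],"xyz":[0.013,-0.0225,0],"fingers":1},{"delta_rot":[0,0,-14],"xyz":[0.026,-0.045,0],"fingers":1},{"delta_rot":[0,0,-21],"xyz":[0.039,-0.0675,0],"fingers":1},{"delta_rot":[0,0,-28],"xyz":[0.052,-0.09,0],"fingers":1},{"delta_rot":[0,0,-35],"xyz":[0.065,-0.1125,0],"fingers":1},{"delta_rot":[0,0,-42],"xyz":[0.078,-0.135,0],"fingers":1},{"delta_rot":[0,0,-49],"xyz":[0.091,-0.158,0],"fingers":1},{"delta_rot":[0,0,-56],"xyz":[0.104,-0.18,0],"fingers":1},{"delta_rot":[0,0,-62],"xyz":[0.117,-0.203,0],"fingers":1},{"delta_rot":[0,0,-67.4],"xyz":[0.1303,-0.2255,-0.001],"fingers":1}]'
python3 -m crank '[{"delta_rot":[0,0,0],"xyz":[0,0,0],"fingers":1},{"delta_rot":[0,0,0],"xyz":[0,0,0],"fingers":1},{"delta_rot":[0,0,0],"xyz":[0,0,0],"fingers":1},{"delta_rot":[0,0,0],"xyz":[0,0,0],"fingers":1}]'
python3 - <<'E'
from h import *
rel(.5085,-.009,.15,-.1227+np.pi/2)
o=[]
for n,r in(('top',(210,150,370,290)),('scene',(180,100,380,260))):
    c=viewer.read_camera(n); cv2.imwrite(f'pics/{n}2.png',c['img'][:,:,::-1]); a=c['img'][r[1]:r[3],r[0]:r[2],::-1]; o.append(cv2.resize(a,(400,350) if n=='top' else (400,320),interpolation=cv2.INTER_CUBIC))
o[0]=cv2.copyMakeBorder(o[0],0,0,0,0,0); o[1]=cv2.copyMakeBorder(o[1],0,30,0,0,0)
cv2.imwrite('pics/both2.png',np.hstack(o))
E
```

```text
t: 5.95
eef_pos: [0.508, -0.0083, 0.1485]
tool_rot: [-0.001, 0.748, 0.664, -0.001]
contact_force: [0.0, 0.3, -0.3]
gripper_width: 0.156
grasp_force: 39.1
t: 6.35
eef_pos: [0.5086, -0.0106, 0.1497]
tool_rot: [-0.0, 0.75, 0.661, -0.001]
contact_force: [-0.6, -0.7, -0.9]
gripper_width: 0.161
grasp_force: 39.1
xyz [ 0.0015 -0.0003 -0.0003] rot [-0.07  0.04 -0.16] eef [ 0.5086 -0.0106  0.1497] t 6.35 f [-0.6 -0.7 -0.9] grip 39.1 w 0.161
```

View pics/both2.png

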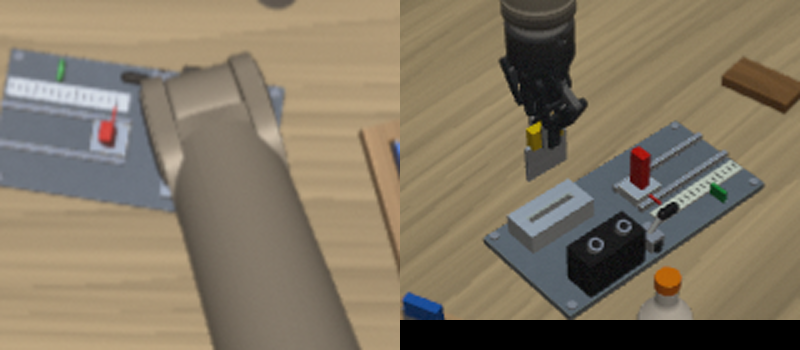

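Run:
```python
from fit import *
im=cv2.imread('pics/scene2.png'); c=viewer.read_camera('scene')
x0,y0,S=225,150,7.5
a=cv2.resize(im[y0:y0+80,x0:x0+80],None,fx=S,fy=S,interpolation=cv2.INTER_CUBIC); a=np.clip(a*1.6,0,255).astype(np.uint8); b=a.copy()
def poly(P,col):
    q=np.array([(proj(c,p)-[x0,y0]+.5)*S for p in P]); print(np.round(q/S-.5+[x0,y0],1).tolist()); cv2.polylines(b,[q.astype(np.int32)],True,col,1,cv2.LINE_AA)
tp=(.5086,-.0106,-.1227+np.pi/2+.003)
poly(place(np.array([[sx*.03,0,.1073+z] for sx,z in((-1,0),(1,0),(1,.046),(-1,.046))]),tp),(0,255,255))
for j,col in(((.5677,.0746,-.1339),(0,0,255)),((.5607,.0763,-.1078),(0,255,0))):
    poly(place(np.array([[-.045+sx*.004,-.09+sy*.033,.042] for sx,sy in((-1,-1),(1,-1),(1,1),(-1,1))]),j),col)
    poly(place(np.array([[-.045+sx*.025,-.09+sy*.05,.042] for sx,sy in((-1,-1),(1,-1),(1,1),(-1,1))]),j),col)
cv2.imwrite('pics/ov.png',b)
```

```text
[[244.1, 191.1], [263.2, 179.6], [262.7, 165.4], [243.1, 176.8]]
[[244.7, 209.8], [246.8, 211.5], [267.2, 199.1], [265.2, 197.4]]
[[234.1, 208.4], [246.7, 219.5], [277.7, 200.4], [265.0, 190.0]]
[[243.6, 209.0], [245.7, 210.7], [265.7, 198.0], [263.6, 196.3]]
[[232.9, 207.9], [245.9, 218.7], [276.2, 199.0], [263.1, 189.0]]
```

View pics/ov.png

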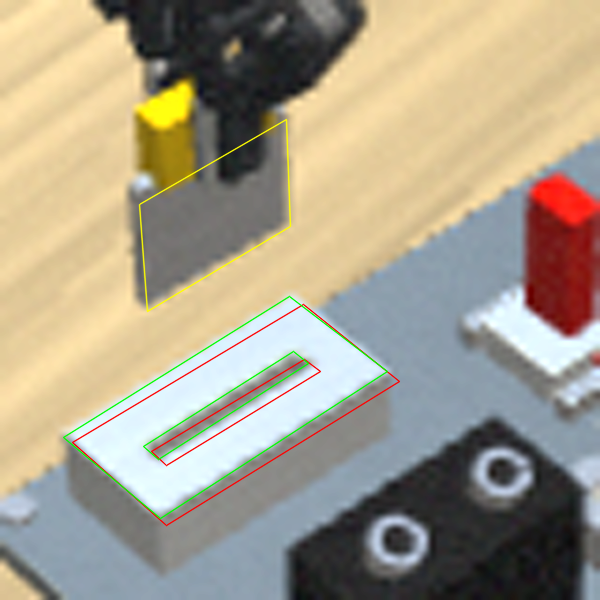

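```bash
cat > edge.py <<'E'
from fit import *
from scipy.ndimage import map_coordinates
def off(c,P,Q,n,rng=3.5,lo=.15,hi=.85):
    "subpixel offset (px) along image normal of strongest edge near line PQ; n: world dir giving sign; returns offset px and mm per px along n"
    g=cv2.cvtColor(c['img'],cv2.COLOR_RGB2GRAY).astype(float)
    p,q=proj(c,P),proj(c,Q); t=(q-p)/np.linalg.norm(q-p); nn=np.array([-t[1],t[0]])
    d=(proj(c,(P+Q)/2+np.array(n)*.005)-proj(c,(P+Q)/2))@nn/5
    if d<0: nn=-nn; d=-d
    s=np.linspace(lo,hi,25); u=np.arange(-rng,rng+.01,.1)
    pts=p+s[:,None,None]*(q-p)+u[None,:,None]*nn
    v=map_coordinates(g,[pts[...,1],pts[...,0]],order=1).mean(0); v=cv2.GaussianBlur(v[None],(0,0),4)[0]; gr=np.gradient(v)
    k=np.argmax(abs(gr[6:-6]))+6
    return round(u[k]/d,2), round(gr[k],1)  # mm along n, strength
def look(tp,zb,j,pic=None):
    c=viewer.read_camera('scene'); 
    L=lambda q,p: place(np.array([q]),p)[0]
    ty=L([0,-1,0],(0,0,tp[2]))*-1; tx=L([1,0,0],(0,0,tp[2])); jx=L([1,0,0],(0,0,j[2])); jy=L([0,1,0],(0,0,j[2]))
    b=lambda sx,z: L([sx*.03,0,zb+z],tp)
    # perpendicular to blade, dir jig +x.
    print('blade bottom (+jx)',off(c,b(-1,0),b(1,0),jx))
    print('blade left end (+jy)',off(c,b(-1,0),b(-1,.04),jy,lo=.05,hi=.6),'right',off(c,b(1,0),b(1,.04),jy,lo=.05,hi=.6))
    k=lambda x,y: L([-.045+x,-.09+y,.042],j)
    for x in(-.025,.025): print('block edge x',x,off(c,k(x,-.05),k(x,.05),jx))
    for y in(-.05,.05): print('block end y',y,off(c,k(-.025,y),k(.025,y),jy))
    for x in(-.004,.004): print('slot edge x',x,off(c,k(x,-.033),k(x,.033),jx,rng=1.6))
E
python3 - <<'E'
from edge import *
o=[telemetry.get_obs()['eef_pos'] for _ in range(3)]; print(o)
look((.5086,-.0106,-.1227+np.pi/2+.003),.1073,(.5642,.0748,-.1227))
print([telemetry.get_obs()['eef_pos']])
E
```

```text
[array([ 0.50897173, -0.01005951,  0.15020778]), array([ 0.50897173, -0.01005951,  0.15020778]), array([ 0.50897173, -0.01005951,  0.15020778])]
blade bottom (+jx) (np.float64(-1.89), np.float64(3.2))
blade left end (+jy) (np.float64(-3.22), np.float64(-3.5)) right (np.float64(0.62), np.float64(3.0))
block edge x -0.025 (np.float64(-2.92), np.float64(1.1))
block edge x 0.025 (np.float64(-2.79), np.float64(-3.8))
block end y -0.05 (np.float64(1.13), np.float64(4.6))
block end y 0.05 (np.float64(1.53), np.float64(-2.8))
slot edge x -0.004 (np.float64(-1.27), np.float64(-3.7))
slot edge x 0.004 (np.float64(-1.26), np.float64(3.7))
[array([ 0.50905138, -0.00990035,  0.15026936])]
```

```bash
python3 -m crank '[{"delta_rot":[0,0,0],"xyz":[0,0.0012,0.02],"fingers":1},{"delta_rot":[0,0,0],"xyz":[0,0.0012,0.04],"fingers":1},{"delta_rot":[0,0,0],"xyz":[0,0.0012,0.055],"fingers":1},{"delta_rot":[0,0,0],"xyz":[0,0.0012,0.055],"fingers":1},{"delta_rot":[0,0,0],"xyz":[0,0.0012,0.055],"fingers":1}]'
python3 - <<'E'
from edge import *
e=np.mean([(viewer.read_camera('scene'),telemetry.get_obs()['eef_pos'])[1] for _ in range(6)],0); print(e)
zb=e[2]-.0504+.008
look((e[0],e[1],-.1227+np.pi/2),zb,(.5642,.0748,-.1227))
c=viewer.read_camera('scene'); x0,y0=225,150
a=cv2.resize(c['img'][y0:y0+80,x0:x0+80,::-1],None,fx=7.5,fy=7.5,interpolation=cv2.INTER_CUBIC); cv2.imwrite('pics/ov2.png',np.clip(a*1.6,0,255).astype(np.uint8))
rel(e[0],e[1],.05,-.1227+np.pi/2)
E
```

```text
t: 7.05
eef_pos: [0.5104, -0.0095, 0.0956]
tool_rot: [-0.0, 0.749, 0.662, -0.0]
contact_force: [0.2, 0.7, -1.7]
gripper_width: 0.154
grasp_force: 39.1
[ 0.51096792 -0.00947881  0.09614125]
blade bottom (+jx) (np.float64(8.85), np.float64(3.3))
blade left end (+jy) (np.float64(-4.23), np.float64(-4.8)) right (np.float64(-0.96), np.float64(4.3))
block edge x -0.025 (np.float64(-7.79), np.float64(0.4))
block edge x 0.025 (np.float64(-2.79), np.float64(-3.8))
block end y -0.05 (np.float64(1.13), np.float64(4.7))
block end y 0.05 (np.float64(1.53), np.float64(-2.8))
slot edge x -0.004 (np.float64(-0.32), np.float64(-2.5))
slot edge x 0.004 (np.float64(-1.26), np.float64(3.8))
xyz [0.0001 0.0003 0.0457] rot [ 0.04 -0.   -0.03] eef [ 0.5106 -0.0095  0.0957] t 7.45 f [-0.2  0.2 -1.7] grip 39.1 w 0.154
```

View pics/ov2.png

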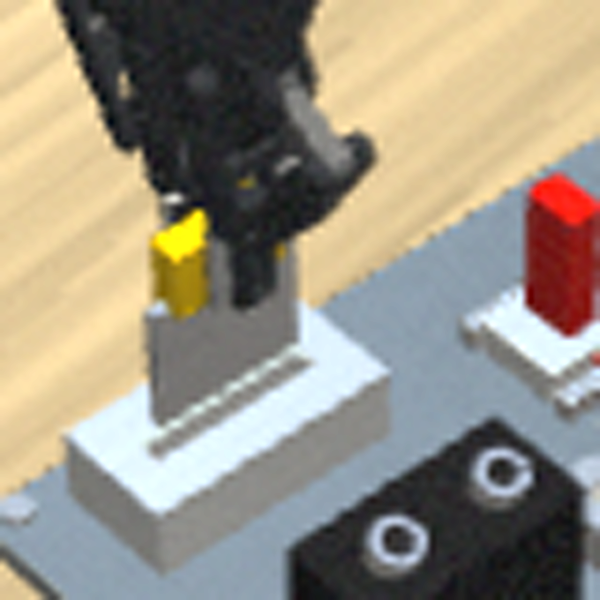

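```bash
python3 -m crank '[{"delta_rot":[0,0,0],"xyz":[0.0008,0,0.004],"fingers":1},{"delta_rot":[0,0,0],"xyz":[0.0008,0,0.008],"fingers":1},{"delta_rot":[0,0,0],"xyz":[0.0008,0,0.011],"fingers":1},{"delta_rot":[0,0,0],"xyz":[0.0008,0,0.014],"fingers":1},{"delta_rot":[0,0,0],"xyz":[0.0008,0,0.017],"fingers":1},{"delta_rot":[0,0,0],"xyz":[0.0008,0,0.02],"fingers":1},{"delta_rot":[0,0,0],"xyz":[0.0008,0,0.02],"fingers":1},{"delta_rot":[0,0,0],"xyz":[0.0008,0,0.02],"fingers":1}]'
```

```text
t: 8.25
eef_pos: [0.5104, -0.0086, 0.0753]
tool_rot: [-0.0, 0.749, 0.662, -0.0]
contact_force: [0.2, -0.6, -1.1]
gripper_width: 0.162
grasp_force: 39.1
```

```bash
python3 -m crank '[{"delta_rot":[0,0,0],"xyz":[0,0,0.005],"fingers":1},{"delta_rot":[0,0,0],"xyz":[0,0,0.01],"fingers":1},{"delta_rot":[0,0,0],"xyz":[0,0,0.014],"fingers":1},{"delta_rot":[0,0,0],"xyz":[0,0,0.017],"fingers":1},{"delta_rot":[0,0,0],"xyz":[0,0,0.019],"fingers":1},{"delta_rot":[0,0,0],"xyz":[0,0,0.02],"fingers":1},{"delta_rot":[0,0,0],"xyz":[0,0,0.02],"fingers":1},{"delta_rot":[0,0,0],"xyz":[0,0,0.02],"fingers":1}]'
python3 -m crank '[{"delta_rot":[0,0,0],"xyz":[0,0,0.001],"fingers":1},{"delta_rot":[0,0,0],"xyz":[0,0,0.001],"fingers":1},{"delta_rot":[0,0,0],"xyz":[0,0,0.001],"fingers":1}]'
```

```text
t: 9.05
eef_pos: [0.5106, -0.0086, 0.0554]
tool_rot: [0.0, 0.749, 0.662, 0.0]
contact_force: [-0.3, -0.5, -1.3]
gripper_width: 0.159
grasp_force: 39.1
t: 9.35
eef_pos: [0.5107, -0.0087, 0.0545]
tool_rot: [0.0, 0.749, 0.662, 0.0]
contact_force: [0.8, 0.5, -0.8]
gripper_width: 0.157
grasp_force: 39.3
```

```bash
python3 -m crank '[{"delta_rot":[0,0,0],"xyz":[0,0,0.001],"fingers":1},{"delta_rot":[0,0,0],"xyz":[0,0,0.001],"fingers":1},{"delta_rot":[0,0,0],"xyz":[0,0,0.0015],"fingers":1},{"delta_rot":[0,0,0],"xyz":[0,0,0.0015],"fingers":1}]'
python3 -m crank '[{"delta_rot":[0,0,0],"xyz":[0,0,0],"fingers":0.2},{"delta_rot":[0,0,0],"xyz":[0,0,0],"fingers":0.2},{"delta_rot":[0,0,0],"xyz":[0,0,0],"fingers":0.2},{"delta_rot":[0,0,0],"xyz":[0,0,0],"fingers":0.2},{"delta_rot":[0,0,0],"xyz":[0,0,0],"fingers":0.2}]'
```

```text
t: 9.75
eef_pos: [0.5109, -0.0087, 0.0543]
tool_rot: [0.001, 0.749, 0.662, 0.0]
contact_force: [-4.8, -0.6, 17.3]
gripper_width: 0.158
grasp_force: 41.9
t: 10.25
eef_pos: [0.5103, -0.0087, 0.0526]
tool_rot: [-0.0, 0.749, 0.662, -0.0]
contact_force: [0.1, 0.0, 0.1]
gripper_width: 0.399
grasp_force: 0.0
```

```bash
python3 -m crank '[{"delta_rot":[0,0,0],"xyz":[0,0,0],"fingers":-0.3},{"delta_rot":[0,0,0],"xyz":[0,0,0],"fingers":-0.3},{"delta_rot":[0,0,0],"xyz":[0,0,-0.03],"fingers":-0.3},{"delta_rot":[0,0,0],"xyz":[0,0,-0.07],"fingers":-0.3},{"delta_rot":[0,0,0],"xyz":[0,0,-0.1],"fingers":-0.3},{"delta_rot":[0,0,0],"xyz":[0,0,-0.1],"fingers":-0.3},{"delta_rot":[0,0,0],"xyz":[0,0,-0.1],"fingers":-0.3}]'
python3 - <<'E'
from fit import *
j=(.566,.0751,-.1227); h=place(np.array([[-.01,.03,.15]]),j)[0]; print(h); rel(*h,j[2])
c=viewer.read_camera('scene'); x0,y0=210,120
a=cv2.resize(c['img'][y0:y0+120,x0:x0+150,::-1],None,fx=5,fy=5,interpolation=cv2.INTER_CUBIC); cv2.imwrite('pics/s3.png',np.clip(a*1.6,0,255).astype(np.uint8))
E
```

```text
t: 10.95
eef_pos: [0.5107, -0.0088, 0.1532]
tool_rot: [0.001, 0.749, 0.662, 0.0]
contact_force: [-0.2, -0.3, -0.0]
gripper_width: 0.651
grasp_force: 0.0
[0.55974695 0.10609838 0.15      ]
xyz [0.1201 0.0346 0.0032] rot [ 7.000e-02 -5.000e-02  8.996e+01] eef [ 0.5107 -0.0088  0.1532] t 10.95 f [-0.2 -0.3 -0. ] grip 0.0 w 0.651
```

View pics/s3.png

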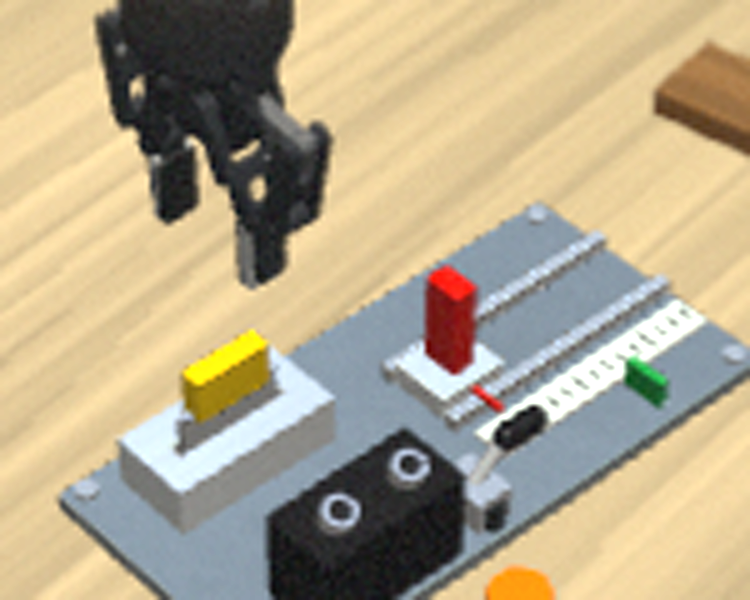

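```bash
python3 -m crank '[{"delta_rot":[0,0,8],"xyz":[0.011,0.003,0],"fingers":-0.3},{"delta_rot":[0,0,16],"xyz":[0.022,0.006,0],"fingers":-0.3},{"delta_rot":[0,0,24],"xyz":[0.033,0.01,0],"fingers":-0.3},{"delta_rot":[0,0,32],"xyz":[0.045,0.013,0],"fingers":-0.3},{"delta_rot":[0,0,40],"xyz":[0.057,0.016,0],"fingers":-0.3},{"delta_rot":[0,0,48],"xyz":[0.068,0.02,0],"fingers":-0.3},{"delta_rot":[0,0,56],"xyz":[0.08,0.024,0],"fingers":-0.3},{"delta_rot":[0,0,64],"xyz":[0.09,0.027,0],"fingers":-0.3},{"delta_rot":[0,0,72],"xyz":[0.105,0.03,0],"fingers":-0.3},{"delta_rot":[0,0,80],"xyz":[0.12,0.0346,0],"fingers":-0.3}]'
python3 -m crank '[{"delta_rot":[0,0,8],"xyz":[0,0,0],"fingers":-0.3},{"delta_rot":[0,0,10],"xyz":[0,0,0],"fingers":-0.3},{"delta_rot":[0,0,10],"xyz":[0,0,0],"fingers":-0.3},{"delta_rot":[0,0,10],"xyz":[0,0,0],"fingers":-0.3}]'
python3 - <<'E'
from fit import *
j=(.566,.0751,-.1227); h=place(np.array([[-.01,.03,.046]]),j)[0]; rel(*h,j[2])
c=viewer.read_camera('scene'); x0,y0=230,100
a=cv2.resize(c['img'][y0:y0+120,x0:x0+150,::-1],None,fx=5,fy=5,interpolation=cv2.INTER_CUBIC); cv2.imwrite('pics/s4.png',np.clip(a*1.6,0,255).astype(np.uint8))
E
```

```text
t: 12.0
eef_pos: [0.5584, 0.1062, 0.1508]
tool_rot: [0.001, 1.0, 0.023, -0.002]
contact_force: [0.4, 0.5, -1.0]
gripper_width: 0.648
grasp_force: 0.0
t: 12.4
eef_pos: [0.5588, 0.1059, 0.1516]
tool_rot: [0.0, 0.998, -0.061, -0.001]
contact_force: [0.1, 0.2, -0.8]
gripper_width: 0.65
grasp_force: 0.0
xyz [ 0.0012 -0.0004  0.1056] rot [0.06 0.12 0.05] eef [0.5588 0.1059 0.1516] t 12.4 f [ 0.1  0.2 -0.8] grip 0.0 w 0.65
```

View pics/s4.png

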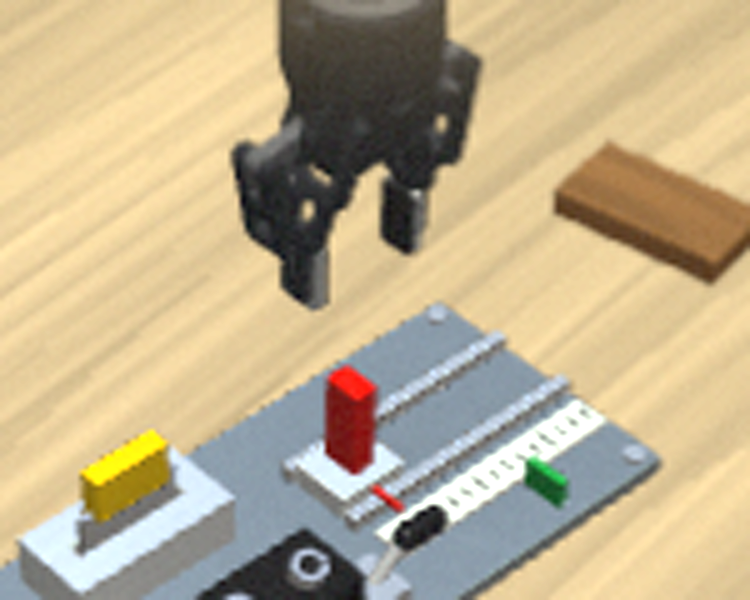

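```bash
python3 -m crank '[{"delta_rot":[0,0,0],"xyz":[0.001,0,0.03],"fingers":-0.3},{"delta_rot":[0,0,0],"xyz":[0.001,0,0.06],"fingers":-0.3},{"delta_rot":[0,0,0],"xyz":[0.001,0,0.085],"fingers":-0.3},{"delta_rot":[0,0,0],"xyz":[0.001,0,0.105],"fingers":-0.3},{"delta_rot":[0,0,0],"xyz":[0.001,0,0.105],"fingers":-0.3},{"delta_rot":[0,0,0],"xyz":[0.001,0,0.105],"fingers":-0.3},{"delta_rot":[0,0,0],"xyz":[0.001,0,0.105],"fingers":1},{"delta_rot":[0,0,0],"xyz":[0.001,0,0.105],"fingers":1},{"delta_rot":[0,0,0],"xyz":[0.001,0,0.105],"fingers":1},{"delta_rot":[0,0,0],"xyz":[0.001,0,0.105],"fingers":1}]' 80
python3 -m crank '[{"delta_rot":[0,0,0],"xyz":[0,0,0],"fingers":1},{"delta_rot":[0,0,0],"xyz":[0,0,0],"fingers":1},{"delta_rot":[0,0,0],"xyz":[0,0,0],"fingers":1}]'
```

```text
t: 13.45
eef_pos: [0.5612, 0.1062, 0.049]
tool_rot: [-0.0, 0.998, -0.062, 0.001]
contact_force: [-1.2, 0.4, 6.7]
gripper_width: 0.177
grasp_force: 77.8
t: 13.75
eef_pos: [0.5613, 0.1061, 0.049]
tool_rot: [-0.0, 0.998, -0.062, 0.001]
contact_force: [-1.6, -1.4, 7.1]
gripper_width: 0.179
grasp_force: 77.8
```

```bash
python3 -m crank '[{"delta_rot":[0,0,0],"xyz":[0,-0.004,0],"fingers":1},{"delta_rot":[0,0,0],"xyz":[0,-0.012,0],"fingers":1},{"delta_rot":[0,0,0],"xyz":[0,-0.02,0],"fingers":1},{"delta_rot":[0,0,0],"xyz":[0,-0.03,0],"fingers":1},{"delta_rot":[0,0,0],"xyz":[0,-0.04,0],"fingers":1},{"delta_rot":[0,0,0],"xyz":[0,-0.05,0],"fingers":1},{"delta_rot":[0,0,0],"xyz":[0,-0.06,0],"fingers":1},{"delta_rot":[0,0,0],"xyz":[0,-0.068,0],"fingers":1},{"delta_rot":[0,0,0],"xyz":[0,-0.07,0],"fingers":1},{"delta_rot":[0,0,0],"xyz":[0,-0.07,0],"fingers":1}]'
python3 - <<'E'
from fit import *
e=telemetry.get_obs(); print(e['eef_pos'],e['contact_force'])
j=(.566,.0751,-.1227); print('local',place(np.r_[e['eef_pos'][:2]-j[:2],0][None],(0,0,.1227))[0])
c=viewer.read_camera('scene'); x0,y0=295,155
a=cv2.resize(c['img'][y0:y0+60,x0:x0+80,::-1],None,fx=10,fy=10,interpolation=cv2.INTER_CUBIC); cv2.imwrite('pics/s5.png',np.clip(a*1.6,0,255).astype(np.uint8))
E
```

```text
t: 14.75
eef_pos: [0.5695, 0.172, 0.049]
tool_rot: [0.002, 0.998, -0.063, 0.0]
contact_force: [-2.5, -9.9, 12.2]
gripper_width: 0.176
grasp_force: 79.0
[0.56954817 0.1719976  0.04899233] [-2.52669857 -9.85002631 12.22678073]
local [-0.00833803  0.09660337  0.        ]
```

View pics/s5.png

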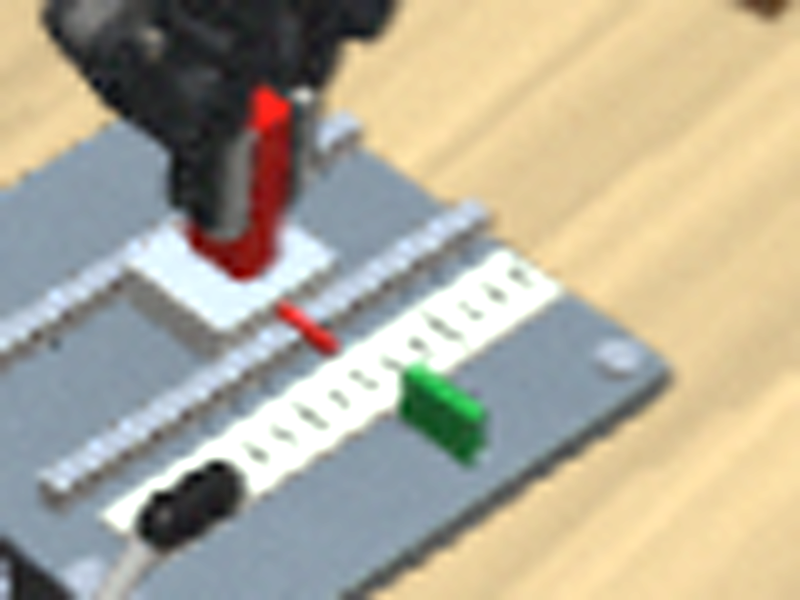

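```bash
cat > pm.py <<'E'
from fit import *
from scipy.optimize import brentq
n='scene'; c=viewer.read_camera(n)
G=stats(colmask(c['img'],(45,70,25),(85,255,255),(300,150,380,230)))
h=cv2.cvtColor(c['img'],cv2.COLOR_RGB2HSV); m=((h[...,0]<8)|(h[...,0]>172))&(h[...,1]>110); 
k=np.zeros_like(m); k[184:193,322:334]=1; m&=k; ys,xs=np.nonzero(m); print('pointer px',xs.mean(),ys.mean(),xs.max(),len(xs),'green',G)
e=telemetry.get_obs()['eef_pos']
for j in((.5642-.0027,.0748+.0013,-.1227),(.5607,.0763,-.1078),(.5607,.0763,-.134)):
    def best(f):  # y local minimising the distance along image direction of jy
        r=lambda y: f(y)
        return r
    jy=np.array([-np.sin(j[2]),np.cos(j[2])])
    def loc(px,z):
        d=atz(c,px,z)[:2]-j[:2]; return np.array([np.cos(j[2])*d[0]+np.sin(j[2])*d[1],d@jy])
    # mark
    f=lambda y: loc(mom(c,[box(.05,.076,y-.003,y+.003,.012,.03)],j)[:2],.021)[1]-loc(G[:2],.021)[1]
    ym=brentq(f,.05,.15); P=loc((xs.mean(),ys.mean()),.023)
    print('mark y',ym,'pointer local',P,'to go',ym-P[1])
print(e)
E
python3 pm.py
```

```text
pointer px 325.3333333333333 187.41666666666666 328 12 green [338.86206897 195.86206897   0.80235073  58.        ]
mark y 0.10277991090997109 pointer local [0.01906647 0.09751838] to go 0.0052615267146440825
mark y 0.10168938450825366 pointer local [0.0213342  0.09711071] to go 0.0045786710089258525
mark y 0.10335550125990342 pointer local [0.01878287 0.09763628] to go 0.005719224142878079
[0.56948426 0.17158788 0.04899061]
```

```bash
python3 -m crank '[{"delta_rot":[0,0,0],"xyz":[0,-0.003,0],"fingers":1},{"delta_rot":[0,0,0],"xyz":[0,-0.0055,0],"fingers":1},{"delta_rot":[0,0,0],"xyz":[0,-0.0055,0],"fingers":1},{"delta_rot":[0,0,0],"xyz":[0,-0.0055,0],"fingers":1},{"delta_rot":[0,0,0],"xyz":[0,-0.0055,0],"fingers":1}]'
sed -i 's/184:193,322:334/182:193,323:336/' pm.py; python3 pm.py
python3 - <<'E'
from fit import *
c=viewer.read_camera('scene'); x0,y0=295,155
a=cv2.resize(c['img'][y0:y0+60,x0:x0+80,::-1],(400,300),interpolation=cv2.INTER_CUBIC); a=np.clip(a*1.6,0,255).astype(np.uint8)
c=viewer.read_camera('top'); x0,y0=200,150
b=cv2.resize(c['img'][y0:y0+60,x0:x0+80,::-1],(400,300),interpolation=cv2.INTER_CUBIC)
cv2.imwrite('pics/s6.png',np.hstack([a,b]))
E
```

```text
t: 15.35
eef_pos: [0.5701, 0.1767, 0.049]
tool_rot: [0.002, 0.998, -0.063, -0.0]
contact_force: [-3.7, -10.9, 12.3]
gripper_width: 0.177
grasp_force: 79.0
pointer px 326.3 186.4 329 10 green [338.86206897 195.86206897   0.80235073  58.        ]
mark y 0.10277991090997109 pointer local [0.01801809 0.10219393] to go 0.0005859795898213588
mark y 0.10168938450825366 pointer local [0.02035559 0.10180136] to go -0.00011197746954359766
mark y 0.10335550125990342 pointer local [0.01768172 0.10229968] to go 0.0010558220195088786
[0.57012052 0.17669628 0.04898004]
```

View pics/s6.png

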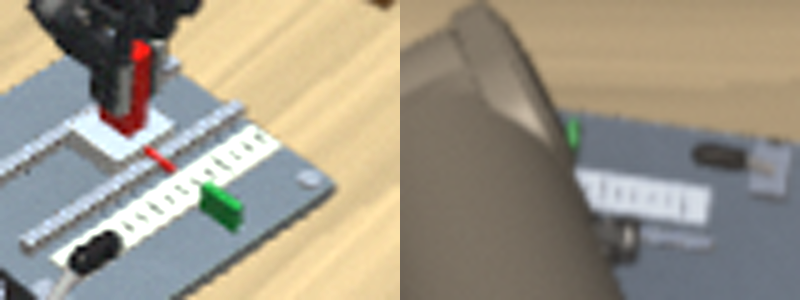

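Run:
```python
from fit import *
from scipy.optimize import brentq
for n,rr,rg in(('top',(246,196,262,212),(225,170,245,186)),('scene',(290,165,312,196),(325,185,350,205))):
    c=viewer.read_camera(n); c['img']=cv2.imread(f'pics/{n}0.png')[:,:,::-1].copy()
    G=stats(colmask(c['img'],(45,60,25),(85,255,255),rg))
    h=cv2.cvtColor(c['img'],cv2.COLOR_RGB2HSV); m=((h[...,0]<8)|(h[...,0]>172))&(h[...,1]>110); k=np.zeros_like(m); k[rr[1]:rr[3],rr[0]:rr[2]]=1
    H=stats(cv2.morphologyEx((m&k).astype(np.uint8),cv2.MORPH_OPEN,np.ones((3,3),np.uint8)))
    for j in([.5677,.0746,-.134],[.5607,.0763,-.1078],[.5642,.0748,-.1227]):
        jy=np.array([-np.sin(j[2]),np.cos(j[2])]); L=lambda px,z:(atz(c,px,z)[:2]-j[:2])@jy
        fy=lambda b,z,S: brentq(lambda y:L(mom(c,[b+[0,y,0]],j)[:2],z)-L(S[:2],z),-.05,.2)
        a=fy(box(.05,.076,-.003,.003,.012,.03),.021,G); d=fy(box(-.022,.002,-.008,.008,.03,.086),.058,H); print(n,j[2],'mark',a,'home',d,'travel',a-d,H[3],G[3])
e=telemetry.get_obs()['eef_pos']; d=e[:2]-[.5613,.1061]
for y in(-.134,-.1227,-.108): print(d@[-np.sin(y),np.cos(y)])
```

```text
top -0.134 mark 0.10522100607197254 home 0.032808024729327034 travel 0.07241298134264551 42.0 22.0
top -0.1078 mark 0.10259566882572278 home 0.03210204715491394 travel 0.07049362167080885 42.0 22.0
top -0.1227 mark 0.10475688791195727 home 0.033147677919876606 travel 0.07160920999208066 42.0 22.0
scene -0.134 mark 0.1040336938489494 home 0.03137741281001116 travel 0.07265628103893823 176.0 62.0
scene -0.1078 mark 0.10164586015306176 home 0.03093126951177104 travel 0.07071459064129072 176.0 62.0
scene -0.1227 mark 0.10368599326426348 home 0.03187690377711217 travel 0.07180908948715131 176.0 62.0
0.07106489133144957
0.0710682159331072
0.0710589599456446
```

```bash
python3 -m crank '[{"delta_rot":[0,0,0],"xyz":[0,-0.0007,0],"fingers":1},{"delta_rot":[0,0,0],"xyz":[0,-0.0007,0],"fingers":1},{"delta_rot":[0,0,0],"xyz":[0,-0.0007,0],"fingers":1},{"delta_rot":[0,0,0],"xyz":[0,-0.0007,0],"fingers":1},{"delta_rot":[0,0,0],"xyz":[0,-0.0007,0],"fingers":1},{"delta_rot":[0,0,0],"xyz":[0,-0.0007,0],"fingers":1},{"delta_rot":[0,0,0],"xyz":[0,-0.0007,0],"fingers":1},{"delta_rot":[0,0,0],"xyz":[0,-0.0007,0],"fingers":1},{"delta_rot":[0,0,0],"xyz":[0,-0.0007,0],"fingers":1},{"delta_rot":[0,0,0],"xyz":[0,-0.0007,0],"fingers":1}]'
python3 pm.py; python3 -c "
from station import job; print(job.hand_in())"
```

```text
t: 16.6
eef_pos: [0.5702, 0.1772, 0.049]
tool_rot: [0.002, 0.998, -0.063, -0.0]
contact_force: [-3.8, -11.2, 12.2]
gripper_width: 0.18
grasp_force: 79.1
pointer px 326.5833333333333 186.41666666666666 329 12 green [338.86206897 195.86206897   0.80235073  58.        ]
mark y 0.10277991090997109 pointer local [0.01856267 0.10270714] to go 7.277315249236416e-05
mark y 0.10168938450825366 pointer local [0.02090776 0.1023064 ] to go -0.0006170129211227199
mark y 0.10335550125990342 pointer local [0.01822047 0.10281901] to go 0.0005364946663940356
[0.57018135 0.17720215 0.04898839]
the job is handed in; nothing more can be done
None
```

I handed the job in at about 16.7 s: the yellow plate is fully seated in the jig's slot and released, and the gripper is holding the stop with its pointer within about 1 mm of the green mark by my camera measurement; no verdict came back.

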